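# Stand the red chocolate tin in the display rack

### The job

Take the round red chocolate tin from its sloping cradle and stand it upright in the empty gap of the display rack, between the wire tines, facing the same way as the gold tin that already stands there. Lower it in until it sits on the rack's rails before letting go, then leave it standing, and leave the blue and gold tins where they are.

Things in the scene. Friction and masses are not known exactly. Their poses are not given: they have to be found in the camera images.
- red_tin_mid (a point): red tin, a disc 100 mm wide, 20 mm thick, 0.16 kg. Point: its centre; z: the disc's axis (both faces alike). It starts on edge in one of two equal wooden cradles, top leaning 25 degrees from upright towards the robot, against posts that end 10 mm above its centre and stand 28 mm or more either side of its middle. Its upper rim is free to pinch across the thickness; it slides out along its own plane
- gap (a point): seated place of the tin's centre in the rack's empty gap, 64 mm above the table. x: level, across the gap (a seated tin's disc axis); z: up. The gap is 26 mm wide between wire tines 34 mm either side of the middle along y, splaying to 52 mm at their tips, 23 mm above this point. Two sloping rails below hold the tin and centre it along y. The gold tin stands 100 mm off, along -x
- gold_tin_mid (a point): round flat tin like the red one (100 mm diameter, 20 mm thick) but gold, standing upright in the rack's other gap; this point is its centre, its z axis the disc's axis. To be left where it is.
- blue_tin_mid (a point): round flat tin like the red one (100 mm diameter, 20 mm thick) but blue, leaning in the other cradle in the same way; this point is its centre, its z axis the disc's axis. To be left where it is.
Mind the look-alikes: they are no part of the job. What is shaped like the part that bears red_tin_mid but green or pink is not meant.

How it is judged:
By the outcome, as a careful person would: the job done as asked, in the order asked, and still so for the second after the job is handed in, with the robot touching nothing.
It also fails if it takes over 42 s, if anything falls off the work surface, if the arm or the gripper's body presses on something with over 40 N, if the wrist force passes 120 N, or if a joint passes its speed limit or range.

### The arm

A 6-joint arm with a two-finger parallel gripper is mounted at the origin on the work surface. World frame = base frame: x ahead of the robot, y to its left, z up, the work surface at z = 0. Lengths are in m, angles in rad, forces in N, time in s.
With the tool pointing down it reaches from about 0.375 to 0.975 m from the base axis. Payload 3.8 kg.
Tool frame: the origin (TCP) lies midway between the tips of the shut fingers; the grasp point (between the pads) lies arm.grasp_offset behind it (arm.grasp_offset is the distance from the TCP to the grasp point, in m); y points along the fingers, x is the direction in which the jaws open and shut, and the axes are right-handed (so a half turn about y gives the same grasp; the last joint's range is limited). The gripper opens to 88 mm and grips with 3 to 60 N. Pads are 18 mm wide; open, the fingers measure 123 mm over their backs; the gripper's body (75 mm by 187 mm) begins 45 mm behind the grasp point.
Start: joints at [-1.284, 0.264, 1.604, -0, 1.274, -0.037], TCP at [0.215, -0.64, 0.207] pointing down, gripper open.
Joint ranges: [-2.63, 2.63], [-0.94, 2.18], [0.31, 2.57], [-1.31, 4.45], [0, 2.66], [-2.55, 2.55]. Speed limits (rad/s): [2.57, 2.57, 3.14, 3.14, 3.14, 3.14].

### API

Orientations are given as a unit quaternion [x, y, z, w].
In Python, from workcell import arm, capture, get_calibration gives the robot as it stands.
- The arm moves only by the shell command python3 -m handwheel 'ROWS' [FORCE]. ROWS is JSON, a list of rows, each a list of 5 numbers: the closure, from 0 (fully open) to 1 (shut), then the shift along the world's x, y, z in m, then the turn about the world's z in degrees. In form: [[fingers, tx, ty, tz, spin], ...]. A call has 1 to 20 rows; each row is the pose to reach, as a shift and turn from the pose commanded when the call began; what a row does not reach only later rows make up. A row lasts 1/10 s, in which the tool goes at most 50 mm and 8.59 degrees, less where a joint would pass 70% of its speed; a pose out of reach is approached as far as the arm can. A call with a gripper value outside its range is refused whole. The fingers move at their own pace and stop on an object; FORCE is the grip in N (left out, the last holds). Time passes only in rows, so rows that repeat a pose let the fingers close. It gives the time, the measured TCP pose, the force and the opening at its end, in the units of the state.
- arm.state(): the state, without advancing time (a new reading comes with each control period).
- capture(name): name is "side" or "top"; returns (picture, depth): 420x560x3 uint8, red, green, blue; 420x560 float32, m along the optical axis (not along the pixel's ray), 0 where there is no reading.
- get_calibration(name): a dict with "K" (3x3 intrinsics, pixels), "origin" and "orientation" of the camera in the world. Camera axes: x right, y up, looking along -z (the intrinsics and any distortion apply to the point x, -y, -z); pixel columns grow to the right and rows downward; lengths in m; the calibration is good to about 2 mm. A picture is of the moment at which its call begins. get_calibration takes no time and is no camera call.
- arm.sign_off(): hands the job in, once; it reports no verdict.
The state is a dict: "time_s": time; "qpos": joint angles; "joint_vel": joint speeds; "tau": joint torques, N m; "eef_pos": TCP position; "ee_rot": TCP orientation; "wrist_force": force on the tool from outside, world axes, zero at the start; "ft_torque": the same for the moment, N m; "width": opening from 0.0 (shut) to 1.0 (fully open).
Only numpy, scipy, OpenCV 4.12 (cv2) and the standard library are available. Lean on these libraries where they do the work, as an engineer would, in place of code of your own. Each camera call takes 0.05 s, during which the arm holds its last target. There are 200 camera calls.

## Working session

There is one attempt and no reset: what is moved stays moved. The work goes in short steps, Python scripts to look and compute and a shell command to move; the robot and the scene stay as the last step left them, time stands still between calls to the robot, and variables do not carry over. Pictures are saved under pics/ and viewed, about 8 in all and at most 12, crops included, and the job is handed in when it is done.

```bash
mkdir -p pics; ls; cat > h.py <<'E'
import numpy as np, cv2
from scipy.spatial.transform import Rotation as R
from workcell import arm, capture, get_calibration
def cloud(name, save=None):
    im,d=capture(name); c=get_calibration(name); K=np.array(c["K"])
    if save: cv2.imwrite(save, im[:,:,::-1]); np.savez(save.replace('.png','.npz'),im=im,d=d)
    return im,d,pts(name,d)
def pts(name,d):
    c=get_calibration(name); K=np.array(c["K"])
    v,u=np.mgrid[:d.shape[0],:d.shape[1]]
    p=np.stack([(u-K[0,2])/K[0,0]*d, -(v-K[1,2])/K[1,1]*d, -d],-1)
    P=p@R.from_quat(c["orientation"]).as_matrix().T+np.array(c["origin"])
    P[d==0]=np.nan
    return P
E
python3 - <<'E'
from h import *
for n in("side","top"):
    im,d,P=cloud(n,f"pics/{n}0.png"); print(get_calibration(n))
print(arm.state(), arm.grasp_offset)
E
```

```text
pics
{'K': array([[508.75568848,   0.        , 264.48835509],
       [  0.        , 508.75568848, 212.06182269],
       [  0.        ,   0.        ,   1.        ]]), 'origin': array([0.23140029, 0.74428198, 0.651263  ]), 'orientation': array([-0.08755493,  0.44800553,  0.87423735, -0.16533066])}
{'K': array([[385.75899789,   0.        , 274.19870035],
       [  0.        , 385.75899789, 212.94639961],
       [  0.        ,   0.        ,   1.        ]]), 'origin': array([ 0.47131425, -0.02967917,  0.93535187]), 'orientation': array([-0.01530096,  0.013965  ,  0.71243078, -0.70143656])}
{'time_s': 0.1, 'qpos': array([-1.28391506e+00,  2.64680990e-01,  1.60520430e+00,  4.21219582e-06,
        1.27367143e+00, -3.68904420e-02]), 'joint_vel': array([-0.00065176, -0.00356408, -0.00330745,  0.00034944,  0.00062679,
        0.00108004]), 'tau': array([ 1.07681481e-03, -5.03617215e+01, -3.58071828e+01,  7.32595730e-02,
        2.33952119e-02, -4.70823329e-05]), 'eef_pos': array([ 0.21456101, -0.63927456,  0.2059283 ]), 'ee_rot': array([-0.57362476,  0.41342038, -0.41232532,  0.57447895]), 'wrist_force': array([-0.02775687, -0.07591838, -0.58310958]), 'ft_torque': array([-0.01116653,  0.03237593, -0.00763706]), 'width': 0.9976418068603485} 0.0187
```

View pics/side0.png

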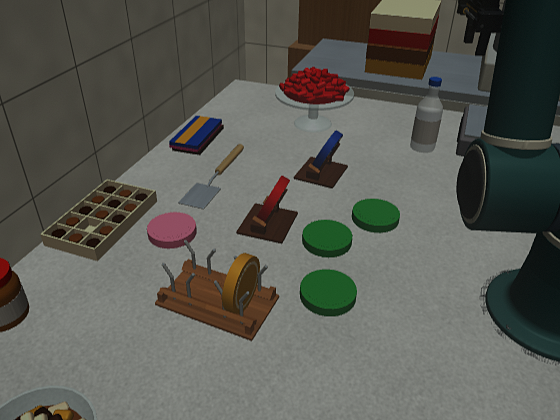

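View pics/top0.png

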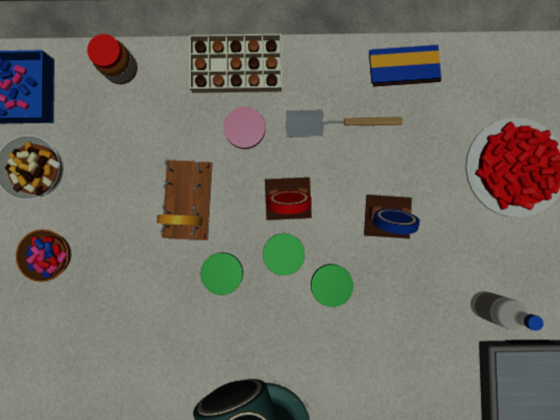

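The side view shows the red tin leaning in its cradle at (277,195), blue at (327,150), and the rack with gold at (242,280) and its empty gap near (190,275). In the top view red is at (290,202), blue (395,220), gold (178,219), and the gap is near (188,183). 

Candidates for the red tin: red leaning disc (290,202), green discs (284,254), (221,273), (331,285), pink disc (244,127), red jar lid (105,50), and the red candy bowl (520,165). The leaning red disc in the wooden cradle fits the description.

```bash
cat > m.py <<'E'
from h import *
def fitdisc(P):
    # plane by RANSAC + extents
    rng=np.random.default_rng(0); best=None
    for _ in range(400):
        a,b,c=P[rng.choice(len(P),3,replace=False)]; n=np.cross(b-a,c-a); l=np.linalg.norm(n)
        if l<1e-5: continue
        n/=l; k=abs((P-a)@n)<.002
        if best is None or k.sum()>best.sum(): best=k
    Q=P[best]; c=Q.mean(0); n=np.linalg.svd(Q-c)[2][2]; return n,c,best.sum()
D={n:np.load(f'pics/{n}0.npz') for n in('side','top')}
for n in D:
    im,d=D[n]['im'],D[n]['d']; P=pts(n,d); hsv=cv2.cvtColor(im,cv2.COLOR_RGB2HSV).astype(int)
    H,S,V=hsv[...,0],hsv[...,1],hsv[...,2]
    reg={'side':dict(red=(235,295,170,235),blue=(295,350,125,180),gold=(215,268,245,320)),'top':dict(red=(262,315,180,220),blue=(365,420,195,238),gold=(150,208,208,230))}[n]
    for k,(u0,u1,v0,v1) in reg.items():
        hm={'red':((H<6)|(H>174))&(S>190),'blue':(abs(H-115)<12)&(S>120),'gold':(abs(H-19)<7)&(S>150)}[k]
        m=np.zeros(H.shape,bool); m[v0:v1,u0:u1]=1; m&=hm&np.isfinite(P[...,2]); m&=P[...,2]>.02
        Q=P[m]; nn,c,cnt=fitdisc(Q)
        print(n,k,len(Q),'n',nn.round(3),cnt,'c',c.round(4),'min',np.percentile(Q,2,axis=0).round(4),'max',np.percentile(Q,98,axis=0).round(4))
i=D['side']['im'][:,:,::-1]; 
cv2.imwrite('pics/crop1.png',np.hstack([cv2.resize(i[165:250,230:310],(400,425),interpolation=2),cv2.resize(i[235:340,150:285],(546,425),interpolation=2)])[:, :])
E
python3 m.py; python3 -c "
import cv2;a=cv2.imread('pics/crop1.png');cv2.imwrite('pics/crop1.png',cv2.resize(a,(800,int(a.shape[0]*800/a.shape[1]))))"
```

```text
side red 306 n [ 0.343 -0.505 -0.792] 131 c [ 0.5163 -0.0359  0.1052] min [ 0.5066 -0.0808  0.0824] max [ 0.5337 -0.0138  0.1156]
side blue 315 n [-0.22   0.772  0.596] 103 c [ 0.4778 -0.2636  0.0955] min [ 0.4608 -0.3121  0.0463] max [ 0.503  -0.2484  0.1147]
side gold 1606 n [ 0.997 -0.076 -0.007] 757 c [0.4867 0.1928 0.0712] min [0.4686 0.1465 0.0221] max [0.553  0.2363 0.1133]
top red 685 n [-0.898 -0.029 -0.439] 386 c [ 0.5392 -0.0611  0.0801] min [ 0.5069 -0.1051  0.0359] max [ 0.5604 -0.015   0.1155]
top blue 695 n [-0.896  0.072 -0.438] 370 c [ 0.4919 -0.2985  0.0813] min [ 0.4601 -0.3395  0.0497] max [ 0.5065 -0.2523  0.115 ]
top gold 517 n [-0.03  -0.644  0.764] 122 c [0.4943 0.1554 0.102 ] min [0.4754 0.1366 0.0214] max [0.5223 0.2263 0.115 ]
```

View pics/crop1.png

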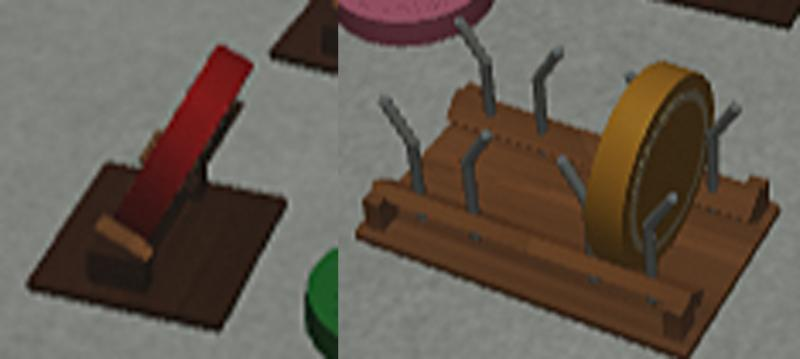

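The crop confirms the choice: the red disc stands in the wooden cradle, leaning towards the robot on sloping blocks with posts behind it. The rack's gap, with four tines, is free beside gold. Next I'll get exact poses.

```bash
cat > m2.py <<'E'
from h import *
from m import fitdisc,D
def planefit(n,box,hm,r=.0015):
    im,d=D[n]['im'],D[n]['d']; P=pts(n,d); hsv=cv2.cvtColor(im,cv2.COLOR_RGB2HSV).astype(int)
    u0,u1,v0,v1=box; m=np.zeros(d.shape,bool); m[v0:v1,u0:u1]=1; m&=hm(hsv)&(P[...,2]>.018)
    Q=P[m]; nn,c,_=fitdisc(Q); k=abs((Q-c)@nn)<.003; A=Q[k]
    if nn[0]<0: nn=-nn
    e1=np.cross([0,0,1],nn); e1/=np.linalg.norm(e1); e2=np.cross(nn,e1)
    q=np.stack([(A-c)@e1,(A-c)@e2],1).astype(np.float32); (a,b),rad=cv2.minEnclosingCircle(q)
    C=c+a*e1+b*e2; print(n,len(A),'n',nn.round(3),'az',np.degrees(np.arctan2(nn[1],nn[0])).round(2),'tilt',np.degrees(np.arcsin(nn[2])).round(1),'facecentre',C.round(4),'rad',round(rad,4),'e2rng',q[:,1].min()-b,q[:,1].max()-b,'e1',q[:,0].min()-a,q[:,0].max()-a); return C,nn
red=lambda h:((h[...,0]<6)|(h[...,0]>174))&(h[...,1]>190)
C,n=planefit('top',(262,315,180,225),red); print('red centre',(C-.01*n).round(4))
blu=lambda h:(abs(h[...,0]-115)<12)&(h[...,1]>120)
C,n=planefit('top',(365,420,195,238),blu); print('blue centre',(C-.01*n).round(4))
gold=lambda h:(abs(h[...,0]-19)<7)&(h[...,1]>100)
C,n=planefit('side',(222,268,245,315),gold); g=C+.01*n; print('gold centre',g.round(4),'gap',(g+.1*np.array([n[0],n[1],0])).round(4))
# rack yaw / outline and tines
a=np.radians(-4.0);ex=np.array([np.cos(a),np.sin(a),0]);ey=np.array([-np.sin(a),np.cos(a),0])
for nme in D:
    im,d=D[nme]['im'],D[nme]['d'];P=pts(nme,d);hsv=cv2.cvtColor(im,cv2.COLOR_RGB2HSV).astype(int)
    L=np.stack([(P-g)@ex,(P-g)@ey,P[...,2]],-1)
    m=(L[...,2]>.045)&(L[...,2]<.1)&(L[...,0]>.03)&(L[...,0]<.17)&(abs(L[...,1])<.07)
    Q=L[m]; S=hsv[...,1][m]
    print(nme,len(Q))
    for sx in(0,1):
        for sy in(-1,1):
            k=((Q[:,0]>.1)==sx)&(np.sign(Q[:,1])==sy)
            for z0,z1 in((.045,.06),(.06,.075),(.075,.1)):
                kk=k&(Q[:,2]>=z0)&(Q[:,2]<z1)
                if kk.sum(): print(sx,sy,z0,kk.sum(),np.median(Q[kk],0).round(4))
im,d=D['top']['im'],D['top']['d'];P=pts('top',d)
m=(P[...,2]>.008)&(P[...,2]<.04)&(abs(P[...,0]-.54)<.16)&(abs(P[...,1]-.19)<.1)
r=cv2.minAreaRect(P[m][:,:2].astype(np.float32)); print('rack rect',r)
s=arm.state(); print(R.from_quat(s['ee_rot']).as_matrix().round(3))
E
python3 m2.py | grep -v '^side [rbg]\|^top [rbg]'
```

```text
top 400 n [0.898 0.029 0.439] az 1.83 tilt 26.0 facecentre [ 0.5425 -0.0627  0.0737] rad 0.0507 e2rng -0.048631135 0.04953548 e1 -0.045340605 0.050005924
red centre [ 0.5335 -0.063   0.0693]
top 388 n [ 0.896 -0.072  0.438] az -4.61 tilt 25.9 facecentre [ 0.4946 -0.3003  0.0756] rad 0.0489 e2rng -0.043628242 0.047787055 e1 -0.046570443 0.048237927
blue centre [ 0.4856 -0.2995  0.0712]
side 869 n [ 0.997 -0.075 -0.008] az -4.31 tilt -0.4 facecentre [0.4862 0.1866 0.0646] rad 0.0518 e2rng -0.04636486 0.050238036 e1 -0.046942323 0.051328704
gold centre [0.4962 0.1859 0.0645] gap [0.5959 0.1784 0.0645]
side 298
0 -1 0.045 25 [ 0.083  -0.0305  0.0514]
0 -1 0.06 21 [ 0.0795 -0.0308  0.0692]
0 -1 0.075 21 [ 0.0717 -0.031   0.083 ]
0 1 0.045 24 [0.082  0.0376 0.0529]
0 1 0.06 23 [0.0804 0.0373 0.067 ]
0 1 0.075 24 [0.0708 0.037  0.0832]
1 -1 0.045 21 [ 0.1146 -0.0309  0.054 ]
1 -1 0.06 28 [ 0.1176 -0.0306  0.0679]
1 -1 0.075 27 [ 0.1258 -0.0311  0.0815]
1 1 0.045 23 [0.1144 0.0372 0.0542]
1 1 0.06 31 [0.1178 0.0371 0.0678]
1 1 0.075 30 [0.1252 0.0365 0.081 ]
top 118
0 -1 0.045 4 [ 0.0829 -0.0361  0.053 ]
0 -1 0.06 8 [ 0.0831 -0.0353  0.0674]
0 -1 0.075 14 [ 0.073  -0.0352  0.0842]
0 1 0.045 6 [0.0835 0.032  0.0529]
0 1 0.06 8 [0.0826 0.032  0.0695]
0 1 0.075 14 [0.0738 0.0329 0.0848]
1 -1 0.045 4 [ 0.1148 -0.036   0.0539]
1 -1 0.06 11 [ 0.1179 -0.035   0.067 ]
1 -1 0.075 15 [ 0.1256 -0.0346  0.083 ]
1 1 0.045 6 [0.1143 0.0326 0.0549]
1 1 0.06 14 [0.1186 0.0325 0.0682]
1 1 0.075 14 [0.1266 0.0333 0.0833]
rack rect ((0.5076544284820557, 0.17684152722358704), (0.27418869733810425, 0.14284202456474304), 8.01586627960205)
[[ 0.318 -0.001  0.948]
 [-0.948  0.002  0.318]
 [-0.002 -1.     0.   ]]
```

```bash
python3 - <<'E'
from h import *
for n in('top','side'):
    P=pts(n,np.load(f'pics/{n}0.npz')['d']).reshape(-1,3); P=P[np.isfinite(P[:,0])]
    k=(P[:,2]>.05)&(P[:,0]>.15)&(P[:,0]<.8)&(P[:,1]<-.35)&(P[:,1]>-.75)
    Q=P[k]; c=np.round(Q[:,:2]/.06).astype(int)
    for cc in np.unique(c,axis=0):
        q=Q[(c==cc).all(1)]
        if len(q)>8: print(n,(cc*.06).round(2),len(q),q[:,2].max().round(3))
E
```

```text
top [ 0.18 -0.66] 273 0.062
top [ 0.18 -0.6 ] 527 0.063
top [ 0.18 -0.54] 480 0.063
top [ 0.24 -0.54] 66 0.14
top [ 0.24 -0.48] 86 0.131
top [ 0.3  -0.54] 713 0.193
top [ 0.3  -0.48] 603 0.187
top [ 0.48 -0.6 ] 137 0.118
top [ 0.48 -0.54] 226 0.116
top [ 0.48 -0.48] 19 0.1
top [ 0.54 -0.66] 108 0.123
top [ 0.54 -0.6 ] 644 0.149
top [ 0.54 -0.54] 973 0.152
top [ 0.54 -0.48] 657 0.14
top [ 0.6  -0.66] 24 0.12
top [ 0.6 -0.6] 626 0.157
top [ 0.6  -0.54] 955 0.161
top [ 0.6  -0.48] 996 0.142
top [ 0.66 -0.66] 72 0.122
top [ 0.66 -0.6 ] 528 0.154
top [ 0.66 -0.54] 807 0.15
top [ 0.66 -0.48] 608 0.136
top [ 0.72 -0.6 ] 120 0.099
top [ 0.72 -0.54] 174 0.116
top [ 0.72 -0.48] 9 0.1
side [ 0.18 -0.72] 65 0.061
side [ 0.18 -0.66] 147 0.061
side [ 0.18 -0.6 ] 568 0.362
side [ 0.18 -0.54] 576 0.345
side [ 0.24 -0.72] 61 0.337
side [ 0.24 -0.66] 387 0.351
side [ 0.24 -0.6 ] 180 0.362
side [ 0.24 -0.54] 237 0.344
side [ 0.24 -0.48] 141 0.132
side [ 0.3  -0.72] 31 0.333
side [ 0.3  -0.54] 302 0.191
side [ 0.3  -0.48] 632 0.19
side [ 0.48 -0.6 ] 34 0.117
side [ 0.48 -0.54] 80 0.117
side [ 0.48 -0.48] 11 0.099
side [ 0.54 -0.6 ] 111 0.144
side [ 0.54 -0.54] 391 0.152
side [ 0.54 -0.48] 358 0.133
side [ 0.6 -0.6] 88 0.155
side [ 0.6  -0.54] 308 0.159
side [ 0.6  -0.48] 488 0.147
side [ 0.6  -0.42] 26 0.098
side [ 0.66 -0.6 ] 35 0.154
side [ 0.66 -0.54] 231 0.15
side [ 0.66 -0.48] 276 0.135
side [ 0.72 -0.54] 44 0.114
```

The bottle (0.19 m tall, at 0.30, -0.51) stands in the path, so I'll rise first and then swing over.

```bash
python3 -m handwheel '[[0,0,0,0.04,0],[0,0,0,0.09,0],[0,0.02,0.04,0.1,8],[0,0.305,0.577,0.1,73.3],[0,0.305,0.577,0.1,73.3],[0,0.305,0.577,0.1,73.3],[0,0.305,0.577,0.1,73.3],[0,0.305,0.577,0.1,73.3],[0,0.305,0.577,0.1,73.3],[0,0.305,0.577,0.1,73.3],[0,0.305,0.577,0.1,73.3],[0,0.305,0.577,0.1,73.3],[0,0.305,0.577,0.1,73.3],[0,0.305,0.577,0.1,73.3],[0,0.305,0.577,0.1,73.3],[0,0.305,0.577,0.1,73.3],[0,0.305,0.577,0,73.3],[0,0.305,0.577,-0.04,73.3],[0,0.305,0.577,-0.04,73.3],[0,0.305,0.577,-0.04,73.3]]' 10
```

```text
time_s: 2.1
eef_pos: [0.5138, -0.0625, 0.1601]
ee_rot: [-0.706, -0.007, 0.016, 0.708]
wrist_force: [-0.6, -0.2, -0.5]
width: 1.001
```

```bash
python3 - <<'E'
from h import *
a,d,P=cloud('side','pics/side1.png'); b,d2,P2=cloud('top','pics/top1.png')
s=arm.state(); print(s['time_s'],s['eef_pos'],R.from_quat(s['ee_rot']).as_matrix().round(3).tolist(),abs(s['joint_vel']).max())
x=cv2.resize(a[100:260,200:360],(400,400)); y=cv2.resize(b[130:290,210,] if 0 else b[130:290,210:370],(400,400))
cv2.imwrite('pics/c2.png',np.hstack([x,y])[:,:,::-1])
E
```

```text
2.2 [ 0.51911292 -0.06338408  0.16699402] [[0.999, -0.002, -0.032], [0.032, 0.0, 0.999], [-0.002, -1.0, 0.0]] 0.06490837528785197
```

View pics/c2.png

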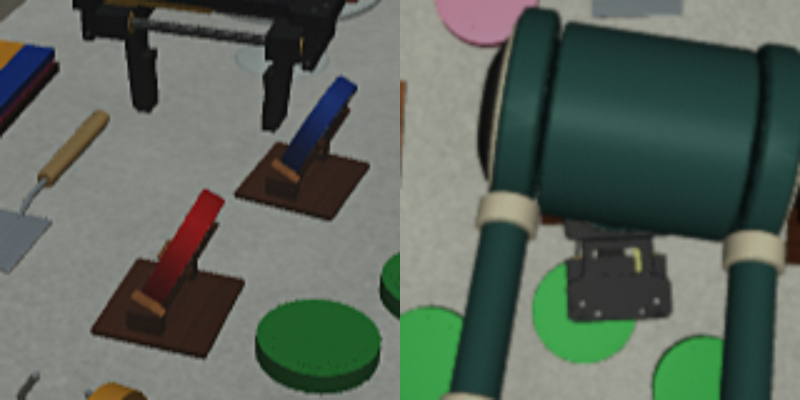

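The side crop shows the open jaws straddling the red tin from above, with fingertips at full-image (259,142) and (310,150). Descend, then close lightly.

```bash
python3 -m handwheel '[[0,0,0,-0.03,0],[0,0,0,-0.055,0],[0,0,0,-0.075,0],[0,0,0,-0.087,0],[0,0,0,-0.087,0],[0,0,0,-0.087,0],[0.4,0,0,-0.087,0],[0.4,0,0,-0.087,0],[0.4,0,0,-0.087,0],[0.4,0,0,-0.087,0]]' 8; python3 - <<'E'
from h import *
a,d,P=cloud('side','pics/side2.png')
s=arm.state(); print(s['time_s'],s['eef_pos'],s['wrist_force'],s['width'])
cv2.imwrite('pics/c3.png',cv2.resize(a[110:250,210:340],(520,560))[:,:,::-1])
E
```

```text
time_s: 3.2
eef_pos: [0.52, -0.0629, 0.0805]
ee_rot: [0.707, 0.012, -0.011, -0.707]
wrist_force: [-0.7, -0.5, 0.3]
width: 0.659
3.25 [ 0.51988618 -0.06291409  0.08036457] [ 0.35939201 -0.34815888 -0.37885113] 0.6189308183785468
```

View pics/c3.png

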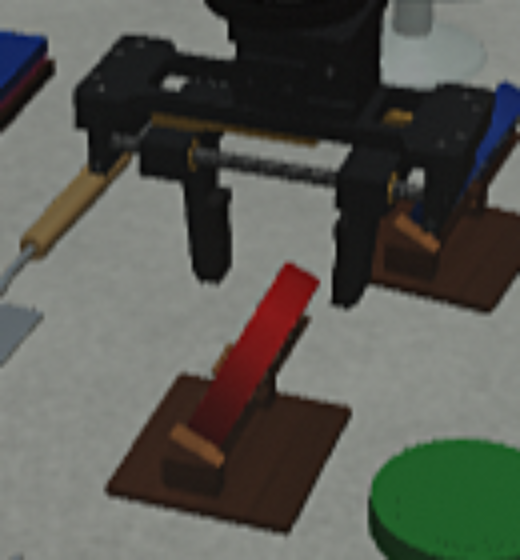

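The jaws look behind the tin at this angle, so I'll check from the depth whether the fingers overlap it.

```bash
python3 - <<'E'
from h import *
z=np.load('pics/side2.npz'); P=pts('side',z['d']); im=z['im'].astype(int)
m=(im.max(-1)<60)&(P[...,2]>.075)&(P[...,2]<.13)&(abs(P[...,0]-.52)<.1)&(abs(P[...,1]+.063)<.08)
v,u=np.nonzero(m); print(m.sum())
for lo,hi in((.43,.52),(.52,.62)):
    k=m&(P[...,0]>lo)&(P[...,0]<hi); Q=P[k]
    if len(Q): print(len(Q),np.percentile(Q,[2,50,98],axis=0).round(4).tolist())
v,u=np.nonzero((im[...,0]>90)&(im[...,1]<30)&(P[...,2]>.1)&(abs(P[...,1]+.06)<.06)&(abs(P[...,0]-.52)<.05)); Q=P[v,u]; print('red top',len(Q),np.percentile(Q,[2,50,98],axis=0).round(4).tolist())
E
```

```text
135
65 [[0.4768, -0.0713, 0.0795], [0.484, -0.054, 0.1222], [0.5164, -0.0198, 0.1295]]
70 [[0.5491, -0.0685, 0.1126], [0.5538, -0.0526, 0.1222], [0.5626, -0.0493, 0.1297]]
red top 198 [[0.5066, -0.082, 0.1006], [0.5158, -0.0461, 0.1087], [0.5251, -0.025, 0.1157]]
```

```bash
python3 - <<'E'
from h import *
z=np.load('pics/side2.npz'); P=pts('side',z['d'])
for cu,cv in((210,240),(208,262),(210,272),(215,268),(345,280),(345,295),(355,270),(295,272),(300,300)):
    u=210+cu//4;v=110+cv//4; print(cu,cv,P[v,u].round(4))
c=get_calibration('side');K=np.array(c['K']);M=R.from_quat(c['orientation']).as_matrix()
for X in([.552,-.054,.08],[.552,-.054,.1],[.488,-.054,.08],[.488,-.054,.1],[.512,-.063,.116]):
    p=M.T@(np.array(X)-c['origin']); u=K[0,0]*p[0]/-p[2]+K[0,2]; v=K[1,1]*-p[1]/-p[2]+K[1,2]; print(X,'crop px',round((u-210)*4),round((v-110)*4))
E
```

```text
210 240 [ 0.5531 -0.0496  0.1376]
208 262 [ 0.5541 -0.0518  0.1247]
210 272 [ 0.5554 -0.055   0.1155]
215 268 [ 0.551  -0.0494  0.1221]
345 280 [ 0.4844 -0.0548  0.127 ]
345 295 [ 0.4834 -0.0524  0.1217]
355 270 [ 0.4797 -0.0519  0.1365]
295 272 [ 0.518  -0.0745  0.1126]
300 300 [ 0.5079 -0.0585  0.1079]
[0.552, -0.054, 0.08] crop px 214 334
[0.552, -0.054, 0.1] crop px 214 301
[0.488, -0.054, 0.08] crop px 334 360
[0.488, -0.054, 0.1] crop px 335 326
[0.512, -0.063, 0.116] crop px 296 280
```

Vision puts the fingertips at z≈0.115, while the reported TCP is at 0.080. x and y agree. I'll check this against the earlier picture before going lower.

```bash
python3 - <<'E'
from h import *
for f,tc in(('side1',.167),('side2',.0804)):
    z=np.load(f'pics/{f}.npz'); P=pts('side',z['d']); im=z['im'].astype(int)
    m=(im.max(-1)<70)&(P[...,2]>tc-.01)&(P[...,2]<tc+.12)&(abs(P[...,0]-.52)<.08)&(abs(P[...,1]+.06)<.03)
    for lo,hi in((.44,.505),(.535,.6)):
        Q=P[m&(P[...,0]>lo)&(P[...,0]<hi)]
        h=np.histogram(Q[:,2]-tc,np.arange(-.01,.121,.01))[0]; print(f,len(Q),h, Q[Q[:,2]<tc+.06].mean(0).round(4))
E
```

```text
side1 529 [  0   0   0  10  44  48  49  62  36   9  29 153  89] [ 0.4615 -0.0559  0.2112]
side1 564 [  0   0   0  24  51  54  54  66  48  25  35  93 114] [ 0.5642 -0.0538  0.2097]
side2 454 [  0   0   0   0  19  43  44  37  51  17   8  62 173] [ 0.4824 -0.0561  0.1279]
side2 511 [  0   0   0   0  31  43  47  41  69  34  29  72 145] [ 0.5545 -0.0548  0.1269]
```

The gripper sits rigidly about 32 mm higher than the reported TCP in both pictures: tips at about TCP+32 mm, and the 63 mm from tip to body is as specified. I'll trust vision, open again and go down in two stages, watching the force.

```bash
python3 -m handwheel '[[0,0,0,0,0],[0,0,0,0,0],[0,0,0,-0.008,0],[0,0,0,-0.018,0],[0,0,0,-0.018,0]]' 8; python3 - <<'E'
from h import *
def tip(f):
    z=np.load(f'pics/{f}.npz'); P=pts('side',z['d']); im=z['im'].astype(int)
    m=(im.max(-1)<70)&(P[...,2]>.06)&(P[...,2]<.2)&(abs(P[...,0]-.52)<.08)&(abs(P[...,1]+.06)<.03)
    for lo,hi in((.44,.505),(.535,.6)):
        Q=P[m&(P[...,0]>lo)&(P[...,0]<hi)]; print(len(Q),Q[:,2].min(),np.histogram(Q[:,2],np.arange(.06,.201,.01))[0])
a,d,P=cloud('side','pics/side3.png'); s=arm.state(); print(s['eef_pos'],s['wrist_force']); tip('side3')
E
```

```text
time_s: 3.75
eef_pos: [0.5179, -0.0626, 0.0599]
ee_rot: [-0.707, -0.01, 0.013, 0.707]
wrist_force: [0.3, -0.2, 0.4]
width: 0.994
[ 0.51838451 -0.06270965  0.06052368] [-0.18448654 -0.26993584 -0.0414462 ]
819 0.09107964699610827 [  0   0   0  20  40  37  38  49  13   5  60 138  48 371]
887 0.09102080059259321 [  0   0   0  30  42  47  43  61  27  19  42 133  83 360]
```

Consistent: the tip is at 0.091 for a reported 0.060. Go 13 mm further down and close lightly.

```bash
python3 -m handwheel '[[0,0,0,-0.007,0],[0,0,0,-0.013,0],[0,0,0,-0.013,0],[0.45,0,0,-0.013,0],[0.55,0,0,-0.013,0],[0.65,0,0,-0.013,0],[0.75,0,0,-0.013,0],[0.8,0,0,-0.013,0],[0.8,0,0,-0.013,0],[0.8,0,0,-0.013,0]]' 8; python3 - <<'E'
from h import *
a,d,P=cloud('side','pics/side4.png')
s=arm.state(); print(s['time_s'],s['eef_pos'],s['wrist_force'],s['width']*88)
cv2.imwrite('pics/c4.png',cv2.resize(a[110:250,210:340],(520,560))[:,:,::-1])
E
```

```text
time_s: 4.8
eef_pos: [0.5211, -0.063, 0.0496]
ee_rot: [0.707, 0.012, -0.01, -0.707]
wrist_force: [5.4, 0.2, 1.0]
width: 0.389
4.85 [ 0.52210849 -0.06301604  0.05009637] [ 3.28811634  0.976618   -0.06026261] 32.00072176850644
```

View pics/c4.png

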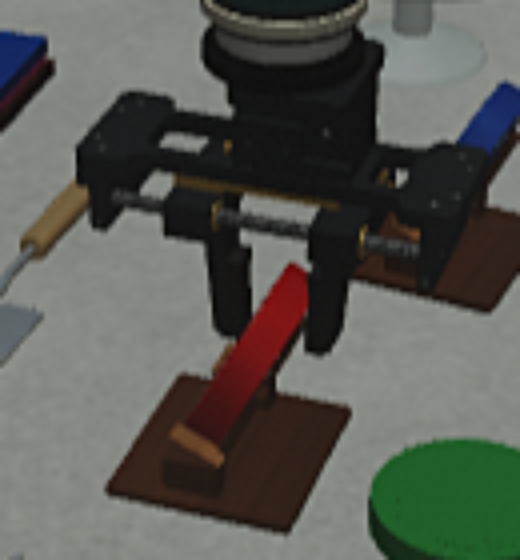

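The pads hold the tin's tilted rim at 32 mm, jammed against the posts. I'll move up and away from the posts slowly, so the tin swings flush with the pads.

```bash
python3 -m handwheel '[[0.9,0.003,0,0.002,0],[0.9,0.006,0,0.004,0],[0.9,0.01,0,0.006,0],[0.9,0.014,0,0.008,0],[0.9,0.018,0,0.01,0],[0.9,0.022,0,0.013,0],[0.9,0.026,0,0.017,0],[0.9,0.03,0,0.021,0],[0.9,0.03,0,0.021,0]]' 10; python3 - <<'E'
from h import *
a,d,P=cloud('side','pics/side5.png')
s=arm.state(); print(s['time_s'],s['eef_pos'],s['wrist_force'],s['ft_torque'],s['width']*88)
cv2.imwrite('pics/c5.png',cv2.resize(a[110:250,210:340],(520,560))[:,:,::-1])
E
```

```text
time_s: 5.75
eef_pos: [0.5502, -0.063, 0.0703]
ee_rot: [0.707, 0.011, -0.011, -0.707]
wrist_force: [1.1, -0.1, -1.7]
width: 0.226
5.8 [ 0.54968911 -0.06291916  0.07000294] [ 0.3784444  -0.37064691 -1.5872903 ] [-0.06498974 -0.05094496 -0.0076421 ] 19.88567011320889
```

View pics/c5.png

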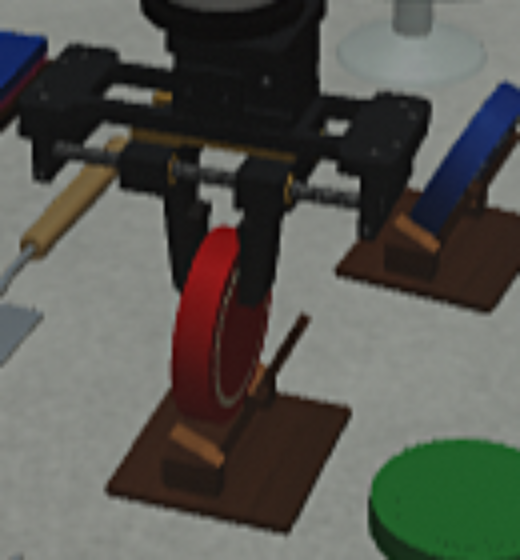

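The tin is upright and flush (19.9 mm opening, 1.6 N of weight), clear of the cradle. Firm up the grip, lift, and carry it over the gap.

```bash
python3 -m handwheel '[[0.95,0,0,0.01,0],[0.95,0,0,0.03,0],[0.95,0,0,0.06,0],[0.95,0,0,0.09,0],[0.95,0.005,0.02,0.1,-1],[0.95,0.012,0.05,0.1,-2],[0.95,0.02,0.09,0.1,-3],[0.95,0.03,0.13,0.1,-4],[0.95,0.038,0.17,0.1,-5],[0.95,0.043,0.21,0.1,-6],[0.95,0.045,0.233,0.1,-6],[0.95,0.045,0.243,0.1,-6],[0.95,0.045,0.243,0.1,-6],[0.95,0.045,0.243,0.1,-6],[0.95,0.045,0.243,0.1,-6]]' 20; cat > chk.py <<'E'
from h import *
import sys
def red(n,f):
    z=np.load(f'pics/{f}.npz'); P=pts(n,z['d']); h=cv2.cvtColor(z['im'],cv2.COLOR_RGB2HSV).astype(int)
    m=((h[...,0]<6)|(h[...,0]>174))&(h[...,1]>150)&(abs(P[...,0]-.595)<.06)&(abs(P[...,1]-.18)<.09)&(P[...,2]>.01)
    Q=P[m]
    if len(Q)<20: print(n,'red',len(Q)); return
    print(n,len(Q),'min',np.percentile(Q,1,axis=0).round(4),'max',np.percentile(Q,99,axis=0).round(4))
    from m import fitdisc
    nn,c,k=fitdisc(Q); nn=nn*np.sign(nn[0]); A=Q[abs((Q-c)@nn)<.003]
    e1=np.cross([0,0,1],nn); e1/=np.linalg.norm(e1); e2=np.cross(nn,e1)
    (a,b),r=cv2.minEnclosingCircle(np.stack([(A-c)@e1,(A-c)@e2],1).astype(np.float32)); C=c+a*e1+b*e2
    print('n',nn.round(3),'az',np.degrees(np.arctan2(nn[1],nn[0])).round(2),k,'face c',C.round(4),'centre',(C+.01*nn).round(4),r)
t=sys.argv[1]
for n in('side','top'): cloud(n,f'pics/{n}{t}.png'); red(n,f'{n}{t}')
s=arm.state(); print(s['time_s'],s['eef_pos'],s['wrist_force'],s['width']*88, R.from_quat(s['ee_rot']).as_matrix()[:2,0])
E
python3 chk.py 6 | grep -v '^\(side\|top\) \(red\|blue\|gold\)'
```

```text
time_s: 7.3
eef_pos: [0.5946, 0.1786, 0.1701]
ee_rot: [0.707, -0.026, 0.026, -0.706]
wrist_force: [-0.1, -0.0, -1.4]
width: 0.224
side 1574 min [0.5817 0.1372 0.1368] max [0.6071 0.2305 0.2315]
n [ 0.997 -0.078 -0.002] az -4.45 1013 face c [0.5853 0.1808 0.1857] centre [0.5952 0.18   0.1857] 0.05322006717324257
top 374 min [0.5735 0.1302 0.15  ] max [0.6479 0.1746 0.5682]
n [ 0.112  0.595 -0.796] az 79.32 148 face c [0.5916 0.1484 0.2195] centre [0.5928 0.1544 0.2115] 0.020471686497330666
7.4 [0.59474823 0.17871002 0.17017537] [-0.0892752   0.0412961  -1.53643029] 19.4447010798792 [ 0.99726205 -0.07394854]
```

View pics/side6.png

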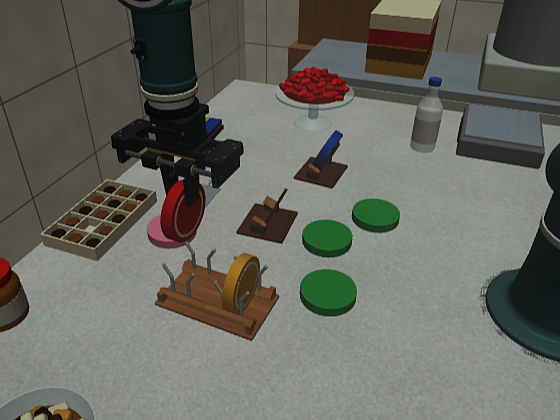

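The tin hangs upright over the gap at (185,210), with its centre at (0.595, 0.180, 0.185) and azimuth -4.4°, matching the rack's -4.3°. Blue and gold are untouched. It needs about 121 mm of lowering: most of it now, then fine steps on the force.

```bash
python3 -m handwheel '[[0.95,0,0,-0.02,0],[0.95,0,0,-0.045,0],[0.95,0,0,-0.065,0],[0.95,0,0,-0.08,0],[0.95,0,0,-0.09,0],[0.95,0,0,-0.1,0],[0.95,0,0,-0.108,0],[0.95,0,0,-0.112,0],[0.95,0,0,-0.112,0],[0.95,0,0,-0.112,0]]'; python3 chk.py 7 | grep -v '^\(side\|top\) \(red\|blue\|gold\)'; python3 -c "
import cv2;a=cv2.imread('pics/side7.png')[190:350,120:300];cv2.imwrite('pics/c7.png',cv2.resize(a,(630,560)))"
```

```text
time_s: 8.4
eef_pos: [0.5952, 0.1803, 0.0586]
ee_rot: [-0.707, 0.025, -0.026, 0.707]
wrist_force: [-0.7, 0.5, -1.7]
width: 0.225
side 1187 min [0.5807 0.1392 0.0261] max [0.6079 0.2323 0.1211]
n [ 0.997 -0.079  0.007] az -4.53 691 face c [0.5859 0.1848 0.0749] centre [0.5959 0.1841 0.075 ] 0.0532696396112442
top 227 min [0.5735 0.1317 0.0461] max [0.6027 0.1684 0.172 ]
n [ 0.097  0.678 -0.729] az 81.86 112 face c [0.5904 0.148  0.106 ] centre [0.5914 0.1548 0.0987] 0.02197909913957119
8.5 [0.59535439 0.18031079 0.05889445] [ 0.41713866 -0.16570201 -2.26583809] 19.918584771590172 [ 0.99738719 -0.07223019]
```

View pics/c7.png

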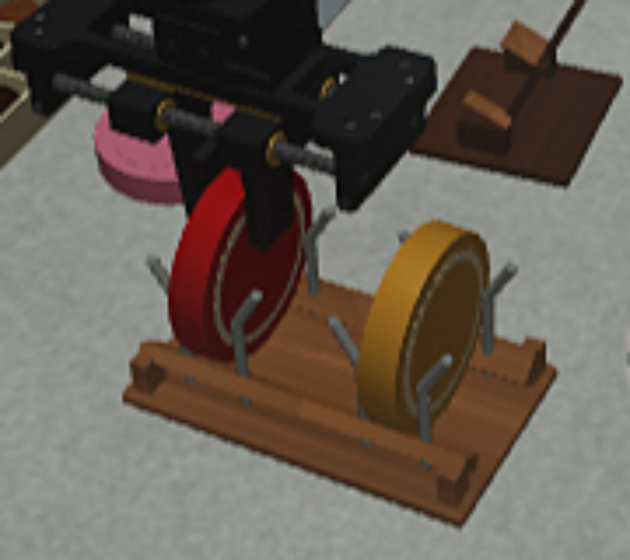

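The tin is between the tines, not yet seated (top about 7-8 mm above gold's), and the force is just its weight. Final lowering follows.

```bash
python3 -m handwheel '[[0.95,0,0,-0.002,0],[0.95,0,0,-0.004,0],[0.95,0,0,-0.005,0],[0.95,0,0,-0.006,0],[0.95,0,0,-0.006,0],[0.95,0,0,-0.006,0]]'; python3 -m handwheel '[[0.95,0,0,-0.001,0],[0.95,0,0,-0.002,0],[0.95,0,0,-0.002,0],[0.95,0,0,-0.002,0]]'
```

```text
time_s: 9.1
eef_pos: [0.5954, 0.1796, 0.0531]
ee_rot: [0.707, -0.025, 0.026, -0.706]
wrist_force: [-0.5, -3.3, 5.7]
width: 0.228
time_s: 9.5
eef_pos: [0.5961, 0.1793, 0.0528]
ee_rot: [0.707, -0.025, 0.026, -0.706]
wrist_force: [-2.9, -5.0, 12.4]
width: 0.225
```

Contact with a sideways push of -5 N in y: one rail touches first. Shift -y a little so that both rails carry it.

```bash
python3 -m handwheel '[[0.95,0.0005,-0.001,0.001,0],[0.95,0.0005,-0.002,0,0],[0.95,0.0005,-0.002,0,0],[0.95,0.0005,-0.002,0,0]]';  python3 -m handwheel '[[0.95,0,-0.001,0,0],[0.95,0,-0.001,0,0],[0.95,0,-0.001,-0.001,0],[0.95,0,-0.001,-0.001,0]]'; python3 chk.py 8 | grep -A1 '^side [0-9]'
```

```text
time_s: 9.9
eef_pos: [0.5964, 0.1779, 0.0519]
ee_rot: [-0.707, 0.025, -0.026, 0.707]
wrist_force: [-1.8, -2.8, 10.4]
width: 0.221
time_s: 10.3
eef_pos: [0.5966, 0.1778, 0.0518]
ee_rot: [-0.706, 0.025, -0.026, 0.707]
wrist_force: [-3.3, -1.7, 13.5]
width: 0.223
side 1163 min [0.5811 0.1369 0.0194] max [0.6089 0.2305 0.1143]
side red 306 n [ 0.343 -0.505 -0.792] 131 c [ 0.5163 -0.0359  0.1052] min [ 0.5066 -0.0808  0.0824] max [ 0.5337 -0.0138  0.1156]
```

Top at 0.114, level with gold's; the rails carry the load, and the side force has dropped. Ease the pressure, open, and withdraw straight up.

```bash
python3 -m handwheel '[[0.95,-0.001,-0.0005,0.001,0],[0.95,-0.001,-0.0005,0.0015,0],[0.95,-0.001,-0.0005,0.0015,0]]'; python3 -m handwheel '[[0.75,0,0,0,0],[0.7,0,0,0,0],[0.65,0,0,0,0],[0.55,0,0,0,0],[0.45,0,0,0,0],[0.4,0,0,0,0],[0.4,0,0,0,0],[0.4,0,0,0,0]]'; python3 chk.py 9 | grep -A1 '^side [0-9]'
```

```text
time_s: 10.7
eef_pos: [0.5961, 0.1778, 0.0519]
ee_rot: [-0.706, 0.024, -0.027, 0.707]
wrist_force: [1.2, 3.4, 5.4]
width: 0.225
time_s: 11.5
eef_pos: [0.5943, 0.1766, 0.0506]
ee_rot: [-0.707, 0.026, -0.026, 0.707]
wrist_force: [-0.4, -0.3, 1.1]
width: 0.601
side 1257 min [0.5648 0.1557 0.0208] max [0.6087 0.2306 0.1147]
side red 306 n [ 0.343 -0.505 -0.792] 131 c [ 0.5163 -0.0359  0.1052] min [ 0.5066 -0.0808  0.0824] max [ 0.5337 -0.0138  0.1156]
```

```bash
python3 -c "
import cv2;a=cv2.imread('pics/side9.png')[190:350,120:300];cv2.imwrite('pics/c9.png',cv2.resize(a,(630,560)))"
```

```text
(no output)
```

View pics/c9.png

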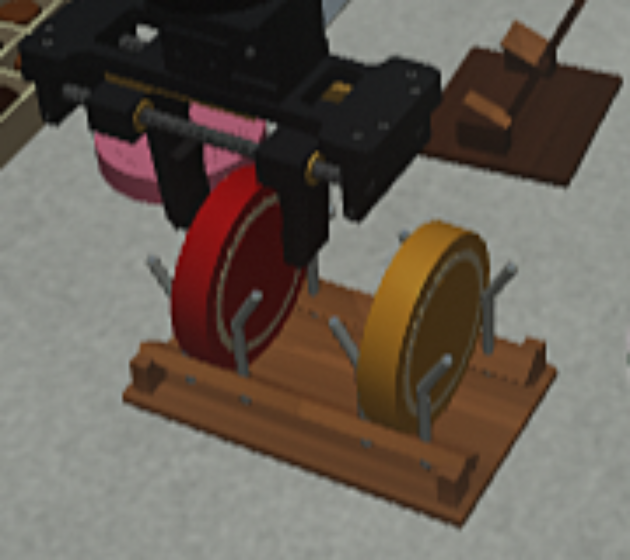

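The tin stands upright in the gap, parallel to gold, with the fingers clear on both sides. Retreat straight up, then away, and check again.

```bash
python3 -m handwheel '[[0.4,0,0,0.005,0],[0.4,0,0,0.02,0],[0.4,0,0,0.05,0],[0.4,0,0,0.09,0],[0.4,0,0,0.13,0],[0.4,0,0,0.17,0],[0.4,-0.03,-0.04,0.18,0],[0.4,-0.05,-0.08,0.18,0],[0.4,-0.07,-0.12,0.18,0],[0.4,-0.08,-0.16,0.18,0],[0.4,-0.08,-0.2,0.18,0],[0.4,-0.08,-0.22,0.18,0],[0.4,-0.08,-0.22,0.18,0],[0.4,-0.08,-0.22,0.18,0],[0.4,-0.08,-0.22,0.18,0]]'; python3 chk.py A | grep -A2 '^\(side\|top\) [0-9]'; python3 - <<'E'
import cv2,numpy as np
a=cv2.imread('pics/sideA.png')[190:350,110:290]; b=cv2.imread('pics/topA.png')[140:260,130:250]
cv2.imwrite('pics/cA.png',np.hstack([cv2.resize(a,(450,400)),cv2.resize(b,(350,400))]))
from h import *
import m
from m import fitdisc
def g(f,t,box,hm):
    z=np.load(f'pics/{f}.npz');P=pts(t,z['d']);h=cv2.cvtColor(z['im'],cv2.COLOR_RGB2HSV).astype(int);u0,u1,v0,v1=box
    k=np.zeros(P.shape[:2],bool);k[v0:v1,u0:u1]=1;k&=hm(h)&(P[...,2]>.03);Q=P[k];return len(Q),np.percentile(Q,[2,50,98],axis=0).round(4).tolist()
gold=lambda h:(abs(h[...,0]-19)<7)&(h[...,1]>150); blu=lambda h:(abs(h[...,0]-115)<12)&(h[...,1]>120)
for f in('side0','sideA'): print('CHK',f,'gold',g(f,'side',(215,268,245,320),gold),'blue',g(f,'side',(295,350,125,180),blu))
E
```

```text
time_s: 13.1
eef_pos: [0.5144, -0.0425, 0.2312]
ee_rot: [-0.707, 0.025, -0.026, 0.707]
wrist_force: [0.7, 1.1, -0.2]
width: 0.597
side 1403 min [0.5834 0.1385 0.0199] max [0.6079 0.2303 0.114 ]
side red 306 n [ 0.343 -0.505 -0.792] 131 c [ 0.5163 -0.0359  0.1052] min [ 0.5066 -0.0808  0.0824] max [ 0.5337 -0.0138  0.1156]
side blue 315 n [-0.22   0.772  0.596] 103 c [ 0.4778 -0.2636  0.0955] min [ 0.4608 -0.3121  0.0463] max [ 0.503  -0.2484  0.1147]
--
top 513 min [0.584  0.1302 0.0311] max [0.606  0.2229 0.1158]
n [ 0.998 -0.064 -0.025] az -3.68 205 face c [0.5871 0.1804 0.0662] centre [0.597  0.1798 0.0659] 0.051143843680620193
13.2 [ 0.51437243 -0.04233591  0.23081769] [ 0.85360816 -0.21240627  0.53608144] 52.800215401568245 [ 0.99748777 -0.07083874]
side red 306 n [ 0.343 -0.505 -0.792] 131 c [ 0.5163 -0.0359  0.1052] min [ 0.5066 -0.0808  0.0824] max [ 0.5337 -0.0138  0.1156]
side blue 315 n [-0.22   0.772  0.596] 103 c [ 0.4778 -0.2636  0.0955] min [ 0.4608 -0.3121  0.0463] max [ 0.503  -0.2484  0.1147]
side gold 1606 n [ 0.997 -0.076 -0.007] 757 c [0.4867 0.1928 0.0712] min [0.4686 0.1465 0.0221] max [0.553  0.2363 0.1133]
top red 685 n [-0.898 -0.029 -0.439] 386 c [ 0.5392 -0.0611  0.0801] min [ 0.5069 -0.1051  0.0359] max [ 0.5604 -0.015   0.1155]
top blue 695 n [-0.896  0.072 -0.438] 370 c [ 0.4919 -0.2985  0.0813] min [ 0.4601 -0.3395  0.0497] max [ 0.5065 -0.2523  0.115 ]
top gold 517 n [-0.03  -0.644  0.764] 122 c [0.4943 0.1554 0.102 ] min [0.4754 0.1366 0.0214] max [0.5223 0.2263 0.115 ]
CHK side0 gold (1342, [[0.4833, 0.1478, 0.0308], [0.4896, 0.2064, 0.0836], [0.5082, 0.2365, 0.1134]]) blue (315, [[0.4608, -0.3121, 0.0463], [0.4779, -0.2614, 0.0956], [0.503, -0.2484, 0.1147]])
CHK sideA gold (1350, [[0.4833, 0.1482, 0.0305], [0.4897, 0.2058, 0.0836], [0.5082, 0.2364, 0.1136]]) blue (321, [[0.461, -0.3127, 0.0471], [0.4784, -0.2615, 0.095], [0.5047, -0.2491, 0.1149]])
```

View pics/cA.png

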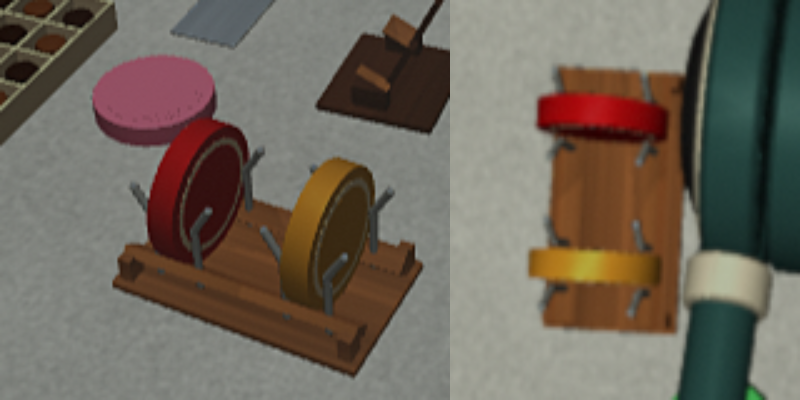

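Both views show the red tin upright between its tines and parallel to gold, with the rack, gold and blue unmoved and the arm clear. Handing in.

```bash
python3 -c "
from workcell import arm
print(arm.sign_off())"
```

```text
the job is handed in; nothing more can be done
None
```

The red tin now stands upright in the rack's empty gap, and I handed the job in at about 13.2 s. I pinched it lightly by its upper rim, swung it upright out of the cradle and lowered it between the tines. I let go only after the rails carried it.

**Last checks:**
- **Position:** the tin's centre is at about (0.597, 0.180, 0.066). Its top is at 0.114 m, level with gold's at 0.1135 m.
- **Facing:** its azimuth is -3.7° and gold's is -4.3°, which is within the measuring scatter.
- **Other tins:** gold and blue moved less than 1 mm at their middles. Single edge points of blue shifted by up to 1.7 mm, which looks like noise.
- **Robot:** the gripper is open and clear, and no force reading exceeded about 14 N.

**What disagreed:**
- **Height reading:** the reported TCP height was about 31 mm lower than the fingertips seen by the cameras. I followed the cameras and found it consistent throughout.
- **Gap's y position:** the two cameras differed by about 5 mm. One rail touched first, with a 5 N sideways push. I shifted about 3 mm in -y before letting go.

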